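# Sort the studio ware by finish

## Robot

A 7-joint arm with a two-finger parallel gripper is mounted at the origin on the work surface. World frame = base frame: x ahead of the robot, y to its left, z up, the work surface at z = 0. Lengths are in mm, angles in rad, forces in N, time in s.
With the tool pointing down it reaches from about 425 to 1025 mm from the base axis. Payload 9.4 kg.
Tool frame: the origin (TCP) lies midway between the tips of the shut fingers; the grasp point (between the pads) lies 19 mm behind it; z points along the fingers, y is the line along which they close (so a half turn about z gives the same grasp; the last joint's range is limited). The gripper opens to 85 mm and grips with 20 to 120 N. Pads are 22 mm wide; open, the fingers measure 114 mm over their backs; the gripper's body (76 mm by 85 mm) begins 54 mm behind the grasp point. The pads swing forward as they close: fully open they stand 13 mm farther back than shut.
Start: joints at [-1.28, 0.599, -0.003, 1.599, 0.002, 0.943, -0.08], TCP at [260.687, 676.51, 231.275] pointing down, gripper open.
Joint ranges: [-2.57, 2.57], [-0.35, 1.97], [-1.29, 1.29], [0.11, 2.56], [-1.05, 4.19], [0.11, 1.86], [-2.63, 2.63]. Speed limits (rad/s): [2.22, 2.22, 3.01, 3.01, 3.14, 3.14, 3.14].

## Interface

Orientations are given as a 3x3 rotation matrix whose columns are the frame's x, y, z axes.
In Python, from bench import state, optics, finish_job, spotter gives the robot as it stands.
- The arm moves only by the tool step_arm, never from a script. Its argument "commands" is one flat list of numbers, 7 for each row, row after row: the turn, a rotation vector about the tool's x, y, z scaled (see below), then the shift along the tool's x, y, z scaled (see below), then the opening, from -1 (shut) to 1 (fully open). A call has 1 to 8 rows; each row is the pose to reach, as a shift and turn from the pose commanded when the call began, along the tool's axes at that moment; what a row does not reach only later rows make up. The controller multiplies each number of a shift by 0.4 m and each number of a turn by 60 degrees. A row lasts 1/12 s, in which the tool goes at most 41.7 mm and 7.16 degrees, less where a joint would pass 70% of its speed; a pose out of reach is approached as far as the arm can. A call with a number of a shift or a turn outside -1 to 1 is refused whole. A call with a gripper value outside its range is refused whole. The fingers move at their own pace and stop on an object; the grip force is fixed at half the most. Time passes only in rows, so rows that repeat a pose let the fingers close. It gives the time, the measured TCP pose, the force, the opening and the grip force at its end, in the units of the state.
- state(): the state, without advancing time (a new reading comes with each control period).
- optics.camera(name): name is "scene" or "top" or "wrist"; returns the picture (400x640x3 uint8, red, green, blue); there is no depth.
- optics.camera_model(name): a dict with "mtx" (3x3 intrinsics, pixels), "world_to_cam" (4x4, takes a point from world to camera coordinates); the wrist camera has in their place "T_tool_cam" (4x4, takes a point from camera to tool coordinates, whose origin is the TCP and whose axes are the flange's). Camera axes: x right, y down, z forward; pixel columns grow to the right and rows downward; lengths in mm; the calibration is good to about 2 mm. A picture is of the moment at which its call begins: read the wrist's pose just before it. camera_model takes no time and is no camera call.
- finish_job(): hands the job in; it is judged then, once.
Trained networks look in the newest picture that a camera, given by its name, has taken for a name from the list of things; names that differ only in an ending like _2 or _b are one class to them, and where a whole thing is asked for, a point or a joint stands for the part that bears it (a point fixed in the world has none). Each returns a list of dicts, best first, with "score" (0 to 1); they miss things now and then, are a little off and sometimes report something else, mostly with a low value. They report only what shows in the picture. A call takes as long as a camera call.
- spotter.search_frame(query, camera): "point" ([x, y, z] in mm, in world coordinates, good to about 4 mm: the middle of the surface that is visible of it).
- spotter.outline_of(query, camera): "pixels" (400x640 bool, what is visible of it).
The state is a dict: "time_s": time; "joints": joint angles; "dq": joint speeds; "joint_efforts": joint torques, N m; "position": TCP position; "ee_rot": TCP orientation; "force": force on the tool from outside, world axes, zero at the start; "wrist_torque": the same for the moment, N m; "gripper_width": finger opening in mm; "grasp_force": force on a finger pad.
Only numpy, scipy, OpenCV 4.12 (cv2) and the standard library are available. Lean on these libraries where they do the work, as an engineer would, in place of code of your own. Each camera call takes 0.05 s, during which the arm holds its last target. There are 200 camera calls.

## Task

Sort the pottery by finish: the blue glazed mug and tumbler go in the white tray, the raw terracotta mug and tumbler in the dark wooden tray, one piece to a bay, each standing upright and flat on the bay's floor. In each tray turn the mug so that its handle points straight out over the nearer short end of the tray, away from the tumbler. Set the pieces down without dropping them, and leave the glaze jar, the kiln post and the brush where they are.

Things in the scene. Friction and masses are not known exactly. Their poses are not given: they have to be found in the camera images.
- blue_mug: Espresso mug, dark blue glazed, open on top. Straight round body, outer diameter 60 mm, wall 4 mm, 65 mm high; one loop handle on its +y side, 8 mm thick, reaching 50 mm out from the axis, 15 to 55 mm above the underside. Origin: centre of the underside, on the body's axis; z up, +y from the axis to the handle. 0.14-0.22 kg. Starts on the table.
- clay_mug: Espresso mug, raw unglazed terracotta (orange-brown), open on top. Straight round body, outer diameter 60 mm, wall 4 mm, 65 mm high; one loop handle on its +y side, 8 mm thick, reaching 50 mm out from the axis, 15 to 55 mm above the underside. Origin: centre of the underside, on the body's axis; z up, +y from the axis to the handle. 0.14-0.22 kg. Starts on the table.
- blue_tumbler: handmade tumbler without a handle, dark blue glazed, upright and open on top. Straight round body, outer diameter 60 mm (wall 4 mm), 75 mm high. Origin: centre of the underside; z up. 0.14-0.24 kg. Rests on the table at the start.
- clay_tumbler: handmade tumbler without a handle, raw unglazed terracotta (orange-brown), upright and open on top. Straight round body, outer diameter 60 mm (wall 4 mm), 75 mm high. Origin: centre of the underside; z up. 0.14-0.24 kg. Rests on the table at the start.
- white_tray: white plastic tray with two bays, fixed to the table, 192 mm (x) by 98 mm (y). Floor 6 mm thick; a rim all round and a rib across the middle (along y, at x = 0), each 4 mm thick, rise 12 mm above the table (6 above the floor). Two bays, each 90 x 90 mm inside, centres at x = +47 and x = -47 mm. Origin: centre of the underside, at table height; x along the length, z up.
- wood_tray: dark wooden tray with two bays, fixed to the table, 192 mm (x) by 98 mm (y). Floor 6 mm thick; a rim all round and a rib across the middle (along y, at x = 0), each 4 mm thick, rise 12 mm above the table (6 above the floor). Two bays, each 90 x 90 mm inside, centres at x = +47 and x = -47 mm. Origin: centre of the underside, at table height; x along the length, z up.
- jar: bystander: yellow glaze jar with a black cap and paper label, 64 mm diameter, 75 mm high, standing beyond the ware. Origin: centre of the underside.
- post: bystander: pale grey square kiln post, 40 x 40 x 80 mm, standing upright beyond the ware. Origin: centre of the underside.
- brush: bystander: glaze brush, 180 mm long, lying flat beyond the ware. Origin: on the table under its middle; its x axis runs along the brush.

How it is judged:
By the outcome, as a careful person would: the job done as asked, in the order asked, and still so for the second after the job is handed in, with the robot touching nothing.
It also fails if it takes over 99 s, if anything falls off the work surface, if the arm or the gripper's body presses on something with over 40 N, if the wrist force passes 120 N, or if a joint passes its speed limit or range.

## Working session

There is one attempt and no reset: what is moved stays moved. The work goes in short steps, Python scripts to look and compute and a tool call to move; the robot and the scene stay as the last step left them, time stands still between calls to the robot, and variables do not carry over. Pictures are saved under pics/ and viewed, at most 14 in all, crops included, and the job is handed in when it is done.

Besides the shell and the picture viewer there is one more tool, called as a command line: name --argument value ..., lists and objects as JSON in quotes. step_arm: Moves the arm, as the interface text tells. Its arguments: {"type":"object","properties":{"commands":{"type":"array","items":{"type":"number","minimum":-1,"maximum":1}}},"required":["commands"]}

```bash
mkdir -p pics; ls; python3 - <<'E'
from bench import state, optics, spotter
import cv2,numpy as np
s=state();print(s)
for c in("scene","top"):
    im=optics.camera(c);cv2.imwrite(f"pics/{c}0.png",im[:,:,::-1])
    for n in["blue_mug","clay_mug","blue_tumbler","clay_tumbler","white_tray","wood_tray","jar","post","brush"]:
        print(c,n,[(np.round(d["point"]).tolist(),round(d["score"],2)) for d in spotter.search_frame(n,c)[:3]])
    m=optics.camera_model(c);print(m["mtx"].tolist(),np.round(m["world_to_cam"],3).tolist())
print(optics.camera_model("wrist"))
E
```

```text
pics
{'time_s': 0.0, 'joints': array([-1.27966156,  0.60013399, -0.00257563,  1.60013423,  0.00180358,
        0.9428965 , -0.0798368 ]), 'dq': array([-0.00129428, -0.00217196,  0.00073536, -0.00042988, -0.00088764,
        0.00066072, -0.00064734]), 'joint_efforts': array([-3.87030368e-04, -7.76435781e+01,  1.56483036e+00, -2.58005118e+01,
        1.24635504e-02,  8.67883558e-03,  7.80492599e-06]), 'position': array([260.53396901, 676.06126293, 230.40853213]), 'ee_rot': array([[-9.33126351e-01,  3.59548352e-01, -4.42609564e-04],
       [ 3.59548602e-01,  9.33125144e-01, -1.50605777e-03],
       [-1.28490478e-04, -1.56448184e-03, -9.99998768e-01]]), 'force': array([0.35915625, 0.06055829, 0.40978587]), 'wrist_torque': array([ 0.02674661, -0.02677718, -0.06382256]), 'grasp_force': 0.0, 'gripper_width': 85.57805525454552}
scene blue_mug [([458.0, -103.0, 46.0], 0.59)]
scene clay_mug [([612.0, 57.0, 45.0], 0.75)]
scene blue_tumbler [([637.0, -88.0, 48.0], 0.6)]
scene clay_tumbler [([466.0, 91.0, 52.0], 0.73)]
scene white_tray [([467.0, 98.0, 48.0], 0.68), ([739.0, 9.0, 18.0], 0.51)]
sce
[... 845 characters left out ...]
0, 482.4822161634283, 191.10031969917276], [0.0, 0.0, 1.0]] [[0.007, -1.0, -0.015, 1.489], [-0.989, -0.005, -0.151, 600.309], [0.151, 0.015, -0.988, 1039.485], [0.0, 0.0, 0.0, 1.0]]
{'mtx': array([[298.51219233,   0.        , 322.5193183 ],
       [  0.        , 298.51219233, 197.66556283],
       [  0.        ,   0.        ,   1.        ]]), 'T_tool_cam': array([[-3.57363609e-04, -9.62213573e-01, -2.72295636e-01,
         6.94487719e+01],
       [ 9.99999780e-01, -1.91576036e-04, -6.35436069e-04,
         5.97498400e-02],
       [ 5.59259892e-04, -2.72295803e-01,  9.62213429e-01,
        -1.43663830e+02],
       [ 0.00000000e+00,  0.00000000e+00,  0.00000000e+00,
         1.00000000e+00]])}
```

View pics.

View pics/top0.png

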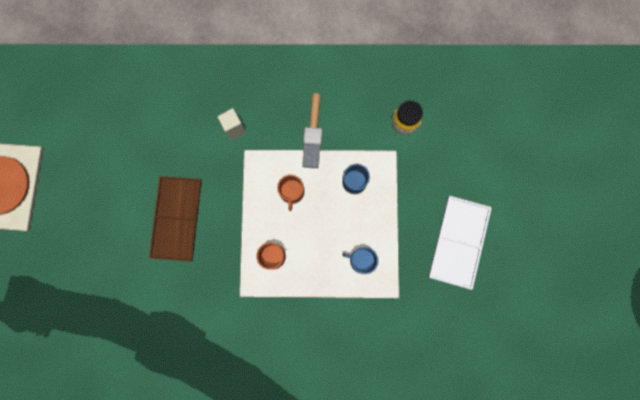

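View pics/scene0.png

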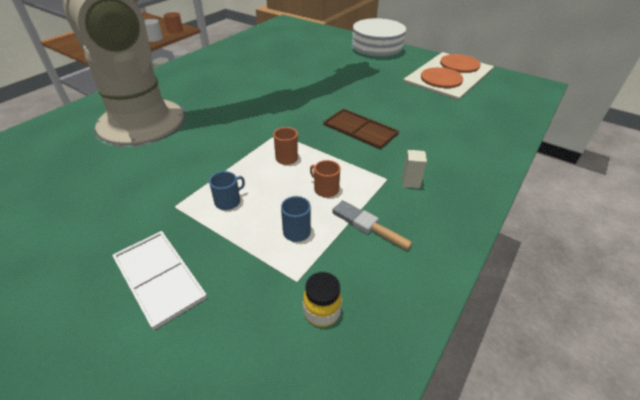

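```bash
cat > fit.py <<'E'
from bench import state, optics, spotter
import cv2,numpy as np
from scipy.optimize import minimize
NAMES=["blue_mug","clay_mug","blue_tumbler","clay_tumbler","white_tray","wood_tray"]
def proj(m,P):
    c=np.c_[P,np.ones(len(P))]@m["world_to_cam"].T; u=c[:,:3]@m["mtx"].T; return u[:,:2]/u[:,2:]
def model(c):
    m=optics.camera_model(c)
    if "T_tool_cam" in m:
        s=state();T=np.eye(4);T[:3,:3]=s["ee_rot"];T[:3,3]=s["position"]
        m["world_to_cam"]=np.linalg.inv(T@m["T_tool_cam"])
    return m
a=np.linspace(0,2*np.pi,40,endpoint=False)
def parts(n,p):
    x,y,yaw,z=p
    R=np.array([[np.cos(yaw),-np.sin(yaw)],[np.sin(yaw),np.cos(yaw)]])
    def pl(xy,z0,z1):
        w=np.array(xy)@R.T+[x,y]; return np.r_[np.c_[w,np.full(len(w),z+z0)],np.c_[w,np.full(len(w),z+z1)]]
    if "tray" in n: return [pl([(i*96,j*49) for i,j in((1,1),(1,-1),(-1,-1),(-1,1))],0,12)]
    c=30*np.c_[np.cos(a),np.sin(a)]
    if "tumbler" in n: return [pl(c,0,75)]
    h=lambda y0,y1,z0,z1: pl([(-4,y0),(4,y0),(4,y1),(-4,y1)],z0,z1)
    return [pl(c,0,65),h(28,50,15,23),h(28,50,47,55),h(42,50,15,55)]
S=4
def render(n,p,m):
    im=np.zeros((400,640),np.uint8)
    for P in parts(n,p):
        q=cv2.convexHull(np.round(proj(m,P)*16).astype(np.int32)); 
        cv2.fillConvexPoly(im,q,255,cv2.LINE_AA,4)
    return im/255.
def cost(n,p,views):
    t=0
    for m,mask in views:
        r=render(n,p,m); t+=1-np.minimum(r,mask).sum()/np.maximum(r,mask).sum()
    return t/len(views)
def fit(n,p0,views,freez=False):
    best=None
    for dy in ([0] if "tumbler" in n else [-.3,0,.3]):
        f=lambda q:cost(n,(q[0],q[1],q[2]/50+dy,q[3] if freez else p0[3]),views)
        q0=np.array([p0[0],p0[1],p0[2]*50,p0[3]]); k=4 if freez else 3
        sim=np.vstack([q0]+[q0+d for d in np.diag([12,12,15,10.])[:k]])[:, :]
        g=lambda v:f(np.r_[v,q0[k:]])
        r=minimize(g,q0[:k],method="Nelder-Mead",options=dict(initial_simplex=sim[:,:k],xatol=.05,fatol=1e-5,maxiter=500))
        if best is None or r.fun<best[0]: best=(r.fun,np.r_[r.x[:2],r.x[2]/50+dy,r.x[3] if freez else p0[3]])
    return best
E
cat > m1.py <<'E'
from fit import *
import pickle
init={"blue_mug":(450,-100,.1,0),"clay_mug":(605,55,3.1,0),"blue_tumbler":(628,-84,0,0),"clay_tumbler":(460,95,0,0),"white_tray":(488,-318,-.2,0),"wood_tray":(538,300,-.1,0)}
V={n:{} for n in NAMES}
for c in("scene","top"):
    optics.camera(c);m=model(c)
    for n in NAMES:
        o=spotter.outline_of(n,c)
        P=proj(m,np.array([[*init[n][:2],30]]))[0]
        for d in o:
            k=d["pixels"];cy,cx=np.nonzero(k)
            print(c,n,round(d["score"],2),k.sum(),round(cx.mean()),round(cy.mean()),"exp",P.round())
            if np.hypot(cx.mean()-P[0],cy.mean()-P[1])<40 and c not in V[n]: V[n][c]=(m,k.astype(float))
pickle.dump(V,open("v.pkl","wb"))
for n in NAMES:
    for cs in (("top",),("scene",),("top","scene")):
        v=[V[n][c] for c in cs if c in V[n]]
        if len(v)<len(cs): continue
        e,p=fit(n,init[n],v,len(cs)==2)
        print(n,cs,round(e,3),p[:2].round(1),"yaw",round(np.degrees(p[2]),1),"z",p[3].round(1))
E
python3 m1.py
```

```text
scene blue_mug 0.76 1058 226 189 exp [226. 192.]
scene clay_mug 0.84 995 326 177 exp [324. 182.]
scene blue_tumbler 0.74 1214 296 218 exp [295. 222.]
scene clay_tumbler 0.76 863 286 145 exp [285. 151.]
scene white_tray 0.92 4934 159 279 exp [155. 266.]
scene wood_tray 0.84 1538 362 128 exp [354. 125.]
top blue_mug 0.94 684 363 261 exp [363. 259.]
top clay_mug 0.91 697 290 189 exp [295. 190.]
top blue_tumbler 0.65 699 355 179 exp [355. 180.]
top clay_tumbler 0.96 613 271 256 exp [276. 254.]
top clay_tumbler 0.35 684 291 189 exp [276. 254.]
top white_tray 0.65 3856 460 243 exp [461. 242.]
top wood_tray 0.74 3621 175 219 exp [186. 219.]
blue_mug ('top',) 0.097 [ 445.6 -100.5] yaw -15.1 z 0.0
blue_mug ('scene',) 0.123 [444.9 -96.3] yaw -5.1 z 0.0
blue_mug ('top', 'scene') 0.122 [446.1 -99.8] yaw -14.3 z 0.3
clay_mug ('top',) 0.111 [605.1  64.3] yaw 91.3 z 0.0
clay_mug ('scene',) 0.109 [604.1  68. ] yaw 208.3 z 0.0
clay_mug ('top', 'scene') 0.134 [605.   64.6] yaw 201.1 z 1.2
blue_tumbler ('top',) 0.088 [629.7 -82.2] yaw 4.4 z 0.0
blue_tumbler ('scene',) 0.103 [627.4 -78.9] yaw 1.1 z 0.0
blue_tumbler ('top', 'scene') 0.099 [629.3 -82.1] yaw 10.7 z -0.1
clay_tumbler ('top',) 0.168 [454.8 104.2] yaw 1.9 z 0.0
clay_tumbler ('scene',) 0.074 [454.  108.2] yaw -7.6 z 0.0
clay_tumbler ('top', 'scene') 0.125 [455.2 106.4] yaw 5.9 z 0.0
white_tray ('top',) 0.032 [ 490.1 -323. ] yaw -15.6 z 0.0
white_tray ('scene',) 0.033 [ 487.8 -319.8] yaw -15.3 z 0.0
white_tray ('top', 'scene') 0.041 [ 489.7 -321.5] yaw -15.2 z 2.8
wood_tray ('top',) 0.046 [540.9 332.9] yaw -4.2 z 0.0
wood_tray ('scene',) 0.077 [538.4 338.3] yaw -4.7 z 0.0
wood_tray ('top', 'scene') 0.069 [540.3 332.7] yaw -4.4 z 2.2
```

```bash
cat > plan.py <<'E'
import sys,numpy as np
from bench import state
from scipy.spatial.transform import Rotation as Ro
# plan.py x y z yawdeg : fraction for the call's rows
def plan(x,y,z,yaw,s=None):
    s=s or state();R=s["ee_rot"];p=s["position"]
    t=np.radians(yaw);yv=np.array([np.cos(t),np.sin(t),0]);zv=np.array([0,0,-1.]);G=np.c_[np.cross(yv,zv),yv,zv]
    rv=Ro.from_matrix(R.T@G).as_rotvec(); d=R.T@(np.array([x,y,z])-p)
    print("turn",np.round(rv/np.radians(60),3),"shift",np.round(d/400,3),"rows",round(max(np.linalg.norm(d)/41.7,np.degrees(np.linalg.norm(rv))/7.16),1))
if __name__=="__main__": plan(*map(float,sys.argv[1:5]))
E
python3 plan.py 541 333 231 86
```

```text
turn [-0.     0.    -0.285] shift [-0.963 -0.549  0.001] rows 10.6
```

step_arm --commands '[0,0,-0.285,-0.963,-0.549,0,1,0,0,-0.285,-0.963,-0.549,0,1,0,0,-0.285,-0.963,-0.549,0,1,0,0,-0.285,-0.963,-0.549,0,1,0,0,-0.285,-0.963,-0.549,0,1,0,0,-0.285,-0.963,-0.549,0,1,0,0,-0.285,-0.963,-0.549,0,1,0,0,-0.285,-0.963,-0.549,0,1]'

```text
time_s: 2.37
position: [472.6, 416.6, 231.5]
ee_rot: [[-0.998, 0.069, 0.0], [0.069, 0.998, 0.0], [-0.0, 0.0, -1.0]]
force: [0.0, 0.1, -0.3]
gripper_width: 85.3
grasp_force: 0.0
```

```bash
python3 plan.py 541 333 231 86; python3 plan.py 560 90 231 91;python3 -c "
from bench import state;s=state();print(s['time_s'],s['position'],s['joints'])"
```

```text
turn [0. 0. 0.] shift [-0.185 -0.197  0.001] rows 2.6
turn [ 0.     0.    -0.083] shift [-0.274 -0.799  0.001] rows 8.1
2.3667 [472.6461424  416.62964335 231.54063762] [-0.75296105  0.48504189 -0.08739029  1.82323102  0.05506561  0.83516817
  0.63420872]
```

```bash
cat > w.py <<'E'
from fit import *
import sys
I={"blue_mug":(445.6,-100.5,-.26,0),"clay_mug":(605,64.3,1.6,0),"blue_tumbler":(629.5,-82,0,0),"clay_tumbler":(455,105,0,0),"white_tray":(490,-322.5,-.27,0),"wood_tray":(540.7,333,-.075,0)}
m=model("wrist");im=optics.camera("wrist")
if sys.argv[1]!="-": cv2.imwrite(f"pics/{sys.argv[1]}.png",im[:,:,::-1])
for n in sys.argv[2:]:
    P=proj(m,np.array([[*I[n][:2],30]]))[0]
    for d in spotter.outline_of(n,"wrist"):
        k=d["pixels"];cy,cx=np.nonzero(k)
        print(n,round(d["score"],2),k.sum(),cx.min(),cx.max(),cy.min(),cy.max(),"exp",P.round())
        if np.hypot(cx.mean()-P[0],cy.mean()-P[1])<60:
            e,p=fit(n,I[n],[(m,k.astype(float))]); print("  ",round(e,3),p[:2].round(1),"yaw",round(np.degrees(p[2]),1))
            np.savez(f"mask_{sys.argv[1]}_{n}",k=k,w=m["world_to_cam"],mtx=m["mtx"]); break
print(state()["time_s"])
E
python3 w.py w1 wood_tray clay_mug clay_tumbler
```

```text
wood_tray 0.97 10316 219 302 153 292 exp [259. 233.]
   0.057 [542.9 333.6] yaw -4.1
clay_mug 0.61 4125 14 102 257 329 exp [ 63. 291.]
   0.078 [606.3  63.9] yaw 82.8
clay_tumbler 0.56 5017 0 101 150 213 exp [ 58. 178.]
   0.039 [454.9 102.9] yaw -0.0
2.5667
```

View pics/w1.png

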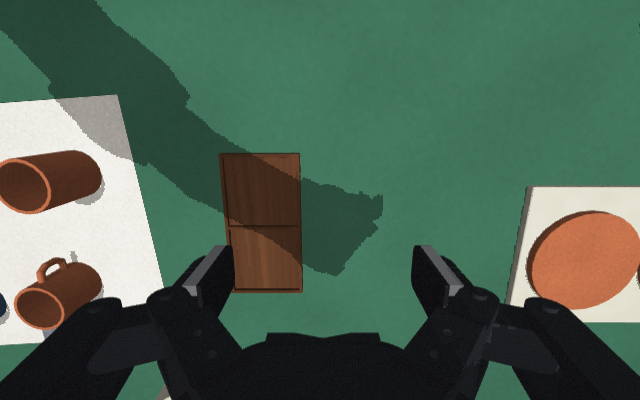

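```bash
python3 plan.py 690 -5 231 91
```

```text
turn [ 0.     0.    -0.086] shift [-6.180e-01 -1.013e+00  1.000e-03] rows 11.4
```

step_arm --commands '[0,0,-0.086,-0.618,-1,0,1,0,0,-0.086,-0.618,-1,0,1,0,0,-0.086,-0.618,-1,0,1,0,0,-0.086,-0.618,-1,0,1,0,0,-0.086,-0.618,-1,0,1,0,0,-0.086,-0.618,-1,0,1,0,0,-0.086,-0.618,-1,0,1,0,0,-0.086,-0.618,-1,0,1]'

```text
time_s: 3.23
position: [627.1, 123.9, 231.5]
ee_rot: [[-1.0, -0.024, 0.0], [-0.024, 1.0, 0.001], [-0.0, 0.001, -1.0]]
force: [0.6, 0.3, -0.1]
gripper_width: 85.5
grasp_force: 0.0
```

```bash
python3 plan.py 690 -5 231 91
```

```text
turn [0.001 0.    0.006] shift [-0.15  -0.326  0.001] rows 3.4
```

step_arm --commands '[0,0,0,-0.15,-0.326,0,1,0,0,0,-0.15,-0.326,0,1,0,0,0,-0.15,-0.326,0,1,0,0,0,-0.15,-0.326,0,1,0,0,0,-0.15,-0.326,0,1,0,0,0,-0.15,-0.326,0,1]'

```text
time_s: 3.73
position: [689.7, -5.1, 230.9]
ee_rot: [[-1.0, -0.021, -0.0], [-0.021, 1.0, 0.001], [0.0, 0.001, -1.0]]
force: [-1.4, -0.0, -1.0]
gripper_width: 85.4
grasp_force: 0.0
```

```bash
python3 w.py w2 clay_mug clay_tumbler blue_mug blue_tumbler; python3 -c "
from bench import state;s=state();print(s['time_s'],s['position'],s['dq'].round(3))"
```

```text
clay_mug 0.86 3561 358 425 49 130 exp [387. 100.]
   0.073 [606.4  64.9] yaw 85.5
blue_tumbler 0.57 3434 216 285 89 151 exp [255. 120.]
   0.051 [629.2 -80.5] yaw 8.1
3.9833
3.9833 [689.10029653  -3.34490058 231.43710154] [ 0.004  0.001  0.009 -0.001  0.001 -0.     0.003]
```

View pics/w2.png

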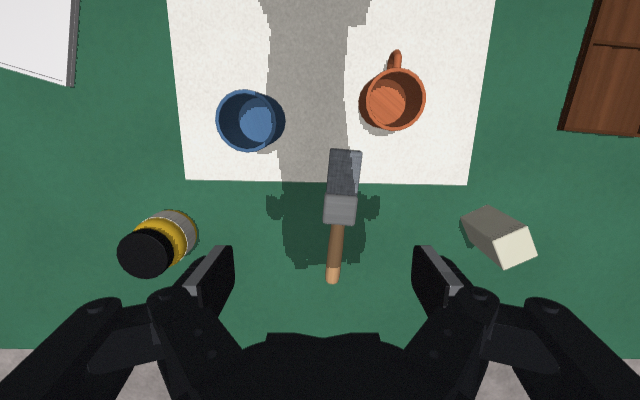

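```bash
python3 plan.py 606.2 64.5 100 85.6
```

```text
turn [ 0.001 -0.     0.096] shift [0.203 0.174 0.329] rows 4.1
```

step_arm --commands '[0,0,0.096,0.203,0.174,0.329,1,0,0,0.096,0.203,0.174,0.329,1,0,0,0.096,0.203,0.174,0.329,1,0,0,0.096,0.203,0.174,0.329,1,0,0,0.096,0.203,0.174,0.329,1,0,0,0.096,0.203,0.174,0.329,1,0,0,0.096,0.203,0.174,0.329,1]'

```text
time_s: 4.57
position: [607.5, 62.8, 100.2]
ee_rot: [[-0.997, 0.078, 0.001], [0.078, 0.997, -0.0], [-0.001, 0.0, -1.0]]
force: [0.7, 0.2, 0.2]
gripper_width: 85.1
grasp_force: 0.0
```

```bash
python3 plan.py 606.2 64.5 18 85.6; python3 w.py w3 clay_mug clay_tumbler blue_mug
```

```text
turn [ 0.     0.001 -0.002] shift [0.004 0.004 0.206] rows 2.0
clay_mug 0.83 7615 280 372 139 265 exp [324. 206.]
   0.054 [606.1  65.2] yaw 86.7
clay_tumbler 0.62 1865 328 408 0 32 exp [372. -33.]
   0.026 [453.  106.9] yaw 18.7
blue_mug 0.55 4324 0 125 0 44 exp [ 38. -20.]
   0.02 [ 445.7 -100.5] yaw 11.5
4.7667
```

step_arm --commands '[0,0,0,0.004,0.004,0.1,1,0,0,0,0.004,0.005,0.206,1,0,0,0,0.004,0.005,0.206,1,0,0,0,0.004,0.005,0.206,1,0,0,0,0.004,0.005,0.206,-1,0,0,0,0.004,0.005,0.206,-1,0,0,0,0.004,0.005,0.206,-1,0,0,0,0.004,0.005,0.206,-1]'

```text
time_s: 5.43
position: [607.2, 64.2, 20.4]
ee_rot: [[-0.997, 0.08, 0.005], [0.08, 0.997, 0.001], [-0.005, 0.001, -1.0]]
force: [-1.3, 0.0, 5.0]
gripper_width: 58.1
grasp_force: 64.6
```

step_arm --commands '[0,0,0,0,0,0,-1,0,0,0,0,0,0,-1,0,0,0,0,0,0,-1,0,0,0,0,0,0,-1]'

```text
time_s: 5.77
position: [607.2, 64.2, 20.4]
ee_rot: [[-0.997, 0.08, 0.005], [0.08, 0.997, 0.001], [-0.005, 0.001, -1.0]]
force: [-1.0, -0.2, 4.0]
gripper_width: 57.9
grasp_force: 64.6
```

```bash
python3 plan.py 606.2 64.5 110 85.6;python3 plan.py 495.2 336.7 110 85.6
```

```text
turn [ 0.001  0.004 -0.003] shift [ 0.001  0.001 -0.224] rows 2.1
turn [ 0.001  0.004 -0.003] shift [ 0.333  0.657 -0.225] rows 7.4
```

step_arm --commands '[0,0.004,0,0,0,-0.1,-1,0,0.004,0,0.03,0.06,-0.2,-1,0,0.004,0,0.08,0.16,-0.225,-1,0,0.004,0,0.12,0.26,-0.225,-1,0,0.004,0,0.17,0.355,-0.225,-1,0,0.004,0,0.22,0.45,-0.225,-1,0,0.004,0,0.27,0.55,-0.225,-1,0,0.004,0,0.333,0.657,-0.225,-1]'

```text
time_s: 6.43
position: [503.4, 317.5, 109.8]
ee_rot: [[-0.997, 0.08, -0.001], [0.08, 0.997, 0.003], [0.001, 0.002, -1.0]]
force: [0.8, 0.8, -2.7]
gripper_width: 57.7
grasp_force: 66.1
```

step_arm --commands '[0,0,0,0,0,0,-1,0,0,0,0,0,0,-1,0,0,0,0,0,0,-1]'

```text
time_s: 6.68
position: [503.8, 315.6, 108.9]
ee_rot: [[-0.997, 0.079, -0.002], [0.079, 0.997, 0.001], [0.002, 0.001, -1.0]]
force: [-0.7, -0.8, -2.1]
gripper_width: 57.9
grasp_force: 66.1
```

```bash
python3 plan.py 495.8 336.7 110 85.2; sed -i 's/"clay_mug":([^)]*)/"clay_mug":(495,337,1.49,90)/' w.py; python3 w.py w4 clay_mug wood_tray
```

```text
turn [ 0.001 -0.002  0.005] shift [ 0.024  0.051 -0.003] rows 0.5
clay_mug 0.83 18855 245 400 154 339 exp [349. 193.]
wood_tray 0.61 9245 286 411 123 245 exp [347. 248.]
6.8333
```

View pics/w4.png

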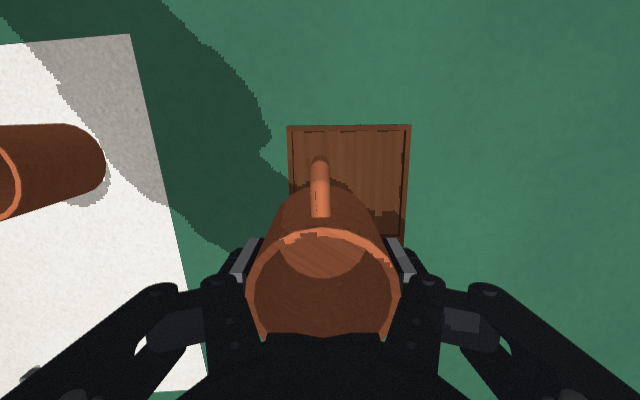

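```bash
cat > pix.py <<'E'
from fit import *
import sys
m=model("wrist");W=np.linalg.inv(m["world_to_cam"]);z=float(sys.argv[1])
for a_ in sys.argv[2:]:
    u,v=map(float,a_.split(","));d=W[:3,:3]@np.linalg.inv(m["mtx"])@[u,v,1];o=W[:3,3];print((o+d*(z-o[2])/d[2]).round(1))
E
python3 pix.py 12 287,125 411,125
python3 - <<'E'
from fit import *
p=parts("wood_tray",(542,333.3,np.radians(-4.2),0))[0];print(p[[6,7]].round(1))
E
python3 plan.py 495.8 336.7 40 85.4
```

```text
[441.6 291.2  12. ]
[449.6 387.8  12. ]
[[442.7 291.5  12. ]
 [449.8 389.2  12. ]]
turn [ 0.    -0.003 -0.002] shift [0.026 0.055 0.17 ] rows 1.7
```

step_arm --commands '[0,-0.003,0,0.026,0.055,0,-1,0,-0.003,0,0.026,0.055,0.05,-1,0,-0.003,0,0.026,0.055,0.12,-1,0,-0.003,0,0.026,0.055,0.17,-1,0,-0.003,0,0.026,0.055,0.19,-1,0,-0.003,0,0.026,0.055,0.19,-1,0,-0.003,0,0.026,0.055,0.19,-1,0,-0.003,0,0.026,0.055,0.19,-1]'

```text
time_s: 7.5
position: [495.6, 338.0, 32.5]
ee_rot: [[-0.997, 0.081, 0.0], [0.081, 0.997, 0.001], [-0.0, 0.001, -1.0]]
force: [0.1, -0.3, -1.9]
gripper_width: 58.1
grasp_force: 66.0
```

```bash
python3 plan.py 495.8 336.7 26.4 85.4
```

```text
turn [ 0.001  0.    -0.001] shift [-0.001 -0.003  0.015] rows 0.1
```

step_arm --commands '[0,0,0,0,-0.003,0.005,-1,0,0,0,0,-0.003,0.01,-1,0,0,0,0,-0.003,0.012,-1,0,0,0,0,-0.003,0.014,-1,0,0,0,0,-0.003,0.014,-1]'

```text
time_s: 7.92
position: [494.6, 337.0, 26.5]
ee_rot: [[-0.997, 0.08, -0.001], [0.08, 0.997, 0.0], [0.001, 0.0, -1.0]]
force: [-1.4, -1.1, 5.6]
gripper_width: 57.8
grasp_force: 66.7
```

step_arm --commands '[0,0,0,0,0,0.001,-1,0,0,0,0,0,0.001,1,0,0,0,0,0,0.001,1,0,0,0,0,0,0.001,1,0,0,0,0,0,0.001,1,0,0,0,0,0,-0.03,1,0,0,0,0,0,-0.12,1,0,0,0,0,0,-0.22,1]'

```text
time_s: 8.58
position: [493.4, 336.2, 113.5]
ee_rot: [[-0.997, 0.08, -0.004], [0.08, 0.997, -0.003], [0.004, -0.003, -1.0]]
force: [0.9, -0.5, 0.0]
gripper_width: 85.4
grasp_force: 0.0
```

step_arm --commands '[0,0,0,0,0,-0.15,1,0,0,0,0,0,-0.15,1,0,0,0,0,0,-0.15,1]'

```text
time_s: 8.83
position: [496.6, 338.2, 179.6]
ee_rot: [[-0.997, 0.08, 0.006], [0.08, 0.997, 0.005], [-0.005, 0.006, -1.0]]
force: [0.0, 1.0, -0.1]
gripper_width: 85.1
grasp_force: 0.0
```

```bash
sed -i 's/"clay_mug":([^)]*)/"clay_mug":(495,337,1.49,6)/' w.py; python3 w.py w5 clay_mug wood_tray clay_tumbler;python3 plan.py 455 105.5 100 85
```

```text
clay_mug 0.63 4054 287 354 132 223 exp [320. 183.]
   0.067 [493.  337.3] yaw 87.7
wood_tray 0.8 10707 272 368 130 295 exp [320. 225.]
   0.29 [541. 334.] yaw -3.9
clay_tumbler 0.67 7239 5 130 129 202 exp [ 82. 162.]
   0.055 [455.2 106.1] yaw 9.4
9.0333
turn [-0.001 -0.002  0.007] shift [ 0.051 -0.583  0.183] rows 5.9
```

View pics/w5.png

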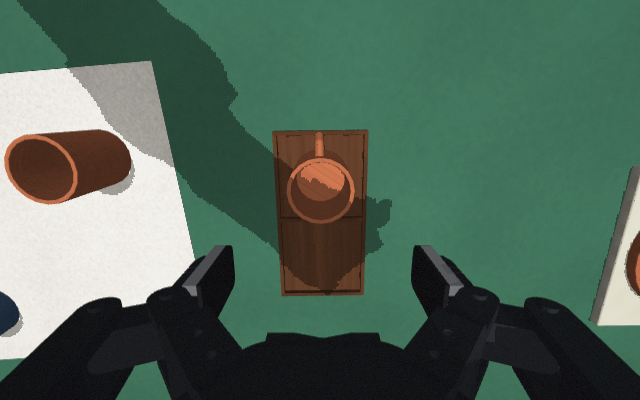

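step_arm --commands '[0,0,0.007,0.05,-0.582,0.163,1,0,0,0.007,0.05,-0.582,0.163,1,0,0,0.007,0.05,-0.582,0.163,1,0,0,0.007,0.05,-0.582,0.163,1,0,0,0.007,0.05,-0.582,0.163,1,0,0,0.007,0.05,-0.582,0.163,1,0,0,0.007,0.05,-0.582,0.163,1,0,0,0.007,0.05,-0.582,0.163,1]'

```text
time_s: 9.7
position: [454.8, 104.2, 107.2]
ee_rot: [[-0.996, 0.091, -0.005], [0.091, 0.996, -0.002], [0.005, -0.002, -1.0]]
force: [-0.2, 0.4, 0.6]
gripper_width: 85.1
grasp_force: 0.0
```

step_arm --commands '[0,0,0,0,0,0,1,0,0,0,0,0,0,1,0,0,0,0,0,0,1]'

```text
time_s: 9.95
position: [456.4, 107.9, 108.5]
ee_rot: [[-0.996, 0.085, -0.001], [0.085, 0.996, 0.001], [0.001, 0.0, -1.0]]
force: [0.2, -0.1, 0.0]
gripper_width: 85.3
grasp_force: 0.0
```

```bash
python3 plan.py 454.8 106 22 85; python3 w.py w6 clay_tumbler blue_mug
```

```text
turn [ 0.    -0.001  0.002] shift [ 0.003 -0.005  0.216] rows 2.1
clay_tumbler 0.72 7603 273 366 161 267 exp [318. 205.]
   0.043 [454.7 106.4] yaw 7.4
blue_mug 0.55 9434 0 126 171 272 exp [ 57. 214.]
   0.03 [ 447.  -101.3] yaw -12.9
10.1
```

step_arm --commands '[0,0,0,0.003,-0.004,0.1,1,0,0,0,0.003,-0.004,0.18,1,0,0,0,0.003,-0.004,0.216,1,0,0,0,0.003,-0.004,0.216,1,0,0,0,0.003,-0.004,0.216,-1,0,0,0,0.003,-0.004,0.216,-1,0,0,0,0.003,-0.004,0.216,-1,0,0,0,0.003,-0.004,0.216,-1]'

```text
time_s: 10.77
position: [455.3, 105.3, 23.6]
ee_rot: [[-0.996, 0.087, 0.001], [0.087, 0.996, 0.001], [-0.001, 0.001, -1.0]]
force: [-0.6, -0.2, 4.3]
gripper_width: 58.2
grasp_force: 64.4
```

step_arm --commands '[0,0,0,0,0,0,-1,0,0,0,0,0,0,-1,0,0,0,0,0,0,-1]'

```text
time_s: 11.02
position: [455.3, 105.3, 23.5]
ee_rot: [[-0.996, 0.087, 0.001], [0.087, 0.996, 0.001], [-0.001, 0.001, -1.0]]
force: [-1.7, 1.0, 8.9]
gripper_width: 57.8
grasp_force: 64.8
```

```bash
python3 plan.py 588.9 329.9 125 85.4
```

```text
turn [ 0.001  0.001 -0.007] shift [-0.284  0.589 -0.253] rows 6.7
```

step_arm --commands '[0,0,0,0,0,-0.1,-1,0,0,0,-0.01,0.02,-0.2,-1,0,0,0,-0.07,0.1,-0.253,-1,0,0,0,-0.12,0.19,-0.253,-1,0,0,0,-0.17,0.28,-0.253,-1,0,0,0,-0.22,0.37,-0.253,-1,0,0,0,-0.25,0.46,-0.253,-1,0,0,0,-0.28,0.55,-0.253,-1]'

```text
time_s: 11.68
position: [586.5, 316.3, 124.4]
ee_rot: [[-0.996, 0.087, 0.0], [0.087, 0.996, 0.001], [-0.0, 0.001, -1.0]]
force: [-0.2, -0.2, -1.8]
gripper_width: 58.2
grasp_force: 65.5
```

step_arm --commands '[0,0,0,0,0.03,0,-1,0,0,0,0,0.04,0,-1,0,0,0,0,0.04,0,-1,0,0,0,0,0.04,0,-1]'

```text
time_s: 12.02
position: [586.4, 328.8, 123.4]
ee_rot: [[-0.996, 0.088, -0.002], [0.088, 0.996, -0.001], [0.001, -0.001, -1.0]]
force: [0.1, 0.2, -2.1]
gripper_width: 58.0
grasp_force: 65.4
```

```bash
python3 plan.py 588.9 329.9 35.5 85.4
```

```text
turn [-0.001 -0.001 -0.007] shift [-0.006  0.004  0.22 ] rows 2.1
```

step_arm --commands '[0,0,0,-0.006,0.003,0.06,-1,0,0,0,-0.006,0.003,0.14,-1,0,0,0,-0.006,0.003,0.2,-1,0,0,0,-0.006,0.003,0.22,-1,0,0,0,-0.006,0.003,0.22,-1,0,0,0,-0.006,0.003,0.22,-1,0,0,0,-0.006,0.003,0.22,-1]'

```text
time_s: 12.6
position: [590.3, 331.2, 37.0]
ee_rot: [[-0.996, 0.088, 0.001], [0.088, 0.996, 0.001], [-0.001, 0.001, -1.0]]
force: [0.6, -0.9, -1.9]
gripper_width: 58.3
grasp_force: 65.4
```

```bash
python3 plan.py 588.9 329.9 29.5 85.4
```

```text
turn [ 0.001  0.001 -0.007] shift [ 0.003 -0.003  0.019] rows 0.2
```

step_arm --commands '[0,0,0,0.002,-0.002,0.006,-1,0,0,0,0.002,-0.002,0.011,-1,0,0,0,0.002,-0.002,0.015,-1,0,0,0,0.002,-0.002,0.018,-1,0,0,0,0.002,-0.002,0.018,-1,0,0,0,0.002,-0.002,0.018,-1]'

```text
time_s: 13.1
position: [588.6, 330.8, 29.6]
ee_rot: [[-0.996, 0.087, -0.0], [0.087, 0.996, 0.001], [0.0, 0.001, -1.0]]
force: [-4.6, -2.1, 11.4]
gripper_width: 58.3
grasp_force: 66.6
```

Contact. Release and rise.

step_arm --commands '[0,0,0,0,0,0,1,0,0,0,0,0,0,1,0,0,0,0,0,0,1,0,0,0,0,0,0,1,0,0,0,0,0,0,1,0,0,0,0,0,-0.05,1,0,0,0,0,0,-0.14,1,0,0,0,0,0,-0.24,1]'

```text
time_s: 13.77
position: [587.3, 329.9, 123.0]
ee_rot: [[-0.996, 0.087, -0.005], [0.087, 0.996, -0.002], [0.004, -0.003, -1.0]]
force: [0.4, 0.0, 0.1]
gripper_width: 85.0
grasp_force: 0.0
```

step_arm --commands '[0,0,0,0,0,-0.15,1,0,0,0,0,0,-0.15,1,0,0,0,0,0,-0.15,1]'

```text
time_s: 14.02
position: [590.9, 331.8, 189.5]
ee_rot: [[-0.996, 0.087, 0.006], [0.087, 0.996, 0.005], [-0.006, 0.005, -1.0]]
force: [0.6, -0.6, 0.5]
gripper_width: 85.6
grasp_force: 0.0
```

```bash
sed -i 's/"clay_tumbler":([^)]*)/"clay_tumbler":(589,330,0,6)/' w.py; python3 w.py w7 clay_mug clay_tumbler;python3 plan.py 629.3 -81 185 75
```

```text
clay_mug 0.64 4660 282 354 16 114 exp [318.  83.]
   0.065 [493.4 337.2] yaw 87.1
clay_tumbler 0.85 4012 287 354 148 223 exp [320. 180.]
   0.042 [588.2 330.9] yaw 6.4
14.1667
turn [-0.001 -0.002  0.167] shift [-0.192 -1.016 -0.004] rows 9.9
```

View pics/w7.png

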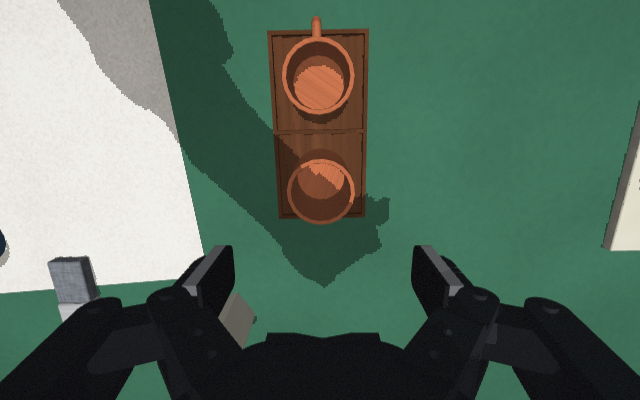

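step_arm --commands '[0,0,0.17,-0.19,-1,0,1,0,0,0.17,-0.19,-1,0,1,0,0,0.17,-0.19,-1,0,1,0,0,0.17,-0.19,-1,0,1,0,0,0.17,-0.19,-1,0,1,0,0,0.17,-0.19,-1,0,1,0,0,0.17,-0.19,-1,0,1,0,0,0.17,-0.19,-1,0,1]'

```text
time_s: 14.83
position: [620.9, -3.0, 181.9]
ee_rot: [[-0.965, 0.262, -0.004], [0.262, 0.965, -0.0], [0.004, -0.001, -1.0]]
force: [1.3, 0.1, -0.3]
gripper_width: 85.3
grasp_force: 0.0
```

```bash
python3 plan.py 629.3 -81 110 74.7; python3 w.py w8 blue_mug blue_tumbler white_tray
```

```text
turn [-0.001 -0.004  0.002] shift [-0.072 -0.182  0.18 ] rows 2.6
blue_mug 0.77 5878 106 223 0 69 exp [165.  27.]
   0.053 [445.2 -99.4] yaw -19.9
blue_tumbler 0.58 4495 208 285 178 257 exp [252. 212.]
   0.047 [628.9 -80.8] yaw 13.6
white_tray 0.59 9227 0 68 38 228 exp [-27. 142.]
   0.014 [ 489.1 -323.3] yaw -15.5
15.0333
```

step_arm --commands '[0,0,0,-0.072,-0.185,0.18,1,0,0,0,-0.072,-0.185,0.18,1,0,0,0,-0.072,-0.185,0.18,1,0,0,0,-0.072,-0.185,0.18,1,0,0,0,-0.072,-0.185,0.18,1,0,0,0,-0.072,-0.185,0.18,1]'

```text
time_s: 15.53
position: [630.4, -77.5, 111.5]
ee_rot: [[-0.966, 0.26, -0.002], [0.26, 0.966, 0.001], [0.002, 0.001, -1.0]]
force: [0.3, 1.6, -0.3]
gripper_width: 85.4
grasp_force: 0.0
```

```bash
python3 plan.py 629 -81 22 74.7; python3 w.py w9 blue_tumbler blue_mug white_tray
```

```text
turn [ 0.001 -0.002  0.004] shift [ 0.001 -0.01   0.224] rows 2.1
blue_tumbler 0.93 7446 271 362 162 266 exp [317. 205.]
   0.034 [629.1 -81. ] yaw 3.9
blue_mug 0.64 497 204 256 0 12 exp [211. -56.]
white_tray 0.88 11410 0 74 0 226 exp [-55. 110.]
15.7333
```

step_arm --commands '[0,0,0,0.001,-0.009,0.1,1,0,0,0,0.001,-0.009,0.18,1,0,0,0,0.001,-0.009,0.222,1,0,0,0,0.001,-0.009,0.222,1,0,0,0,0.001,-0.009,0.222,-1,0,0,0,0.001,-0.009,0.222,-1,0,0,0,0.001,-0.009,0.222,-1,0,0,0,0.001,-0.009,0.222,-1]'

```text
time_s: 16.4
position: [630.2, -83.1, 25.3]
ee_rot: [[-0.965, 0.262, 0.002], [0.262, 0.965, 0.0], [-0.002, 0.001, -1.0]]
force: [0.7, 0.9, 6.3]
gripper_width: 59.8
grasp_force: 65.3
```

step_arm --commands '[0,0,0,0,0,0,-1,0,0,0,0,0,0,-1,0,0,0,0,0,0,-1]'

```text
time_s: 16.65
position: [630.2, -83.1, 25.2]
ee_rot: [[-0.965, 0.262, 0.002], [0.262, 0.965, 0.0], [-0.002, 0.001, -1.0]]
force: [-1.2, 1.1, 8.1]
gripper_width: 59.4
grasp_force: 65.5
```

```bash
python3 plan.py 534.6 -334.6 125 74.7
```

```text
turn [0.001 0.002 0.002] shift [ 0.066 -0.669 -0.25 ] rows 6.9
```

step_arm --commands '[0,0,0,0,0,-0.1,-1,0,0,0,0.01,-0.02,-0.2,-1,0,0,0,0.02,-0.1,-0.25,-1,0,0,0,0.03,-0.2,-0.25,-1,0,0,0,0.04,-0.3,-0.25,-1,0,0,0,0.05,-0.4,-0.25,-1,0,0,0,0.06,-0.5,-0.25,-1,0,0,0,0.066,-0.6,-0.25,-1]'

```text
time_s: 17.32
position: [539.6, -309.7, 124.4]
ee_rot: [[-0.965, 0.262, -0.0], [0.262, 0.965, -0.001], [-0.0, -0.001, -1.0]]
force: [0.2, -0.1, -3.2]
gripper_width: 59.6
grasp_force: 66.7
```

step_arm --commands '[0,0,0,0,-0.05,0,-1,0,0,0,0,-0.069,0,-1,0,0,0,0,-0.069,0,-1,0,0,0,0,-0.069,0,-1]'

```text
time_s: 17.65
position: [533.8, -333.9, 123.7]
ee_rot: [[-0.965, 0.262, -0.0], [0.262, 0.965, 0.001], [0.0, 0.001, -1.0]]
force: [0.8, 1.1, -2.7]
gripper_width: 59.4
grasp_force: 66.7
```

```bash
python3 w.py w10 white_tray; python3 plan.py 534.6 -334.6 37 74.7
```

```text
white_tray 0.9 21716 260 389 15 226 exp [322. 145.]
   0.217 [ 490.7 -321.1] yaw -15.3
17.75
turn [ 0.001 -0.001  0.004] shift [-0.002 -0.005  0.216] rows 2.1
```

View pics/w10.png

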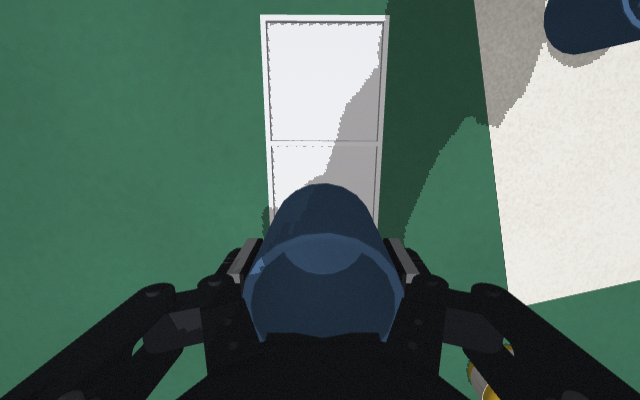

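```bash
python3 pix.py 12 261,15 390,15 268,143 383,143
python3 - <<'E'
from fit import *
t=np.radians(-15.3);c=np.array([489.3,-322.3]);x=np.array([np.cos(t),np.sin(t)]);y=np.array([-x[1],x[0]])
for i,j in((-96,-49),(-96,49),(0,-49),(0,49),(-47,0),(47,0)):print(i,j,(c+i*x+j*y).round(1))
E
```

```text
[ 386.1 -340.7   12. ]
[ 411.5 -246.4   12. ]
[ 478.7 -365.1   12. ]
[ 504.  -271.3   12. ]
-96 -49 [ 383.8 -344.2]
-96 49 [ 409.6 -249.7]
0 -49 [ 476.4 -369.6]
0 49 [ 502.2 -275. ]
-47 0 [ 444.  -309.9]
47 0 [ 534.6 -334.7]
```

```bash
python3 plan.py 535.3 -333 37 74.7
```

```text
turn [ 0.001 -0.001  0.004] shift [-0.003 -0.001  0.216] rows 2.1
```

step_arm --commands '[0,0,0,-0.003,0,0.06,-1,0,0,0,-0.003,0,0.14,-1,0,0,0,-0.003,0,0.19,-1,0,0,0,-0.003,0,0.216,-1,0,0,0,-0.003,0,0.216,-1,0,0,0,-0.003,0,0.216,-1,0,0,0,-0.003,0,0.216,-1]'

```text
time_s: 18.33
position: [535.6, -334.8, 38.1]
ee_rot: [[-0.965, 0.261, 0.0], [0.261, 0.965, -0.001], [-0.001, -0.0, -1.0]]
force: [0.5, -0.6, -2.0]
gripper_width: 59.7
grasp_force: 66.7
```

```bash
python3 plan.py 535.3 -333 31 74.7
```

```text
turn [-0.     0.001  0.003] shift [0.002 0.004 0.018] rows 0.2
```

step_arm --commands '[0,0,0,0.001,0.003,0.005,-1,0,0,0,0.001,0.003,0.01,-1,0,0,0,0.001,0.003,0.014,-1,0,0,0,0.001,0.003,0.016,-1,0,0,0,0.001,0.003,0.016,-1,0,0,0,0.001,0.003,0.016,-1]'

```text
time_s: 18.83
position: [534.7, -333.8, 31.3]
ee_rot: [[-0.965, 0.262, -0.0], [0.262, 0.965, -0.0], [0.0, -0.0, -1.0]]
force: [-0.0, 1.3, 5.5]
gripper_width: 59.8
grasp_force: 67.3
```

Contact. Release and rise, then toward the blue mug.

step_arm --commands '[0,0,0,0,0,0,1,0,0,0,0,0,0,1,0,0,0,0,0,0,1,0,0,0,0,0,0,1,0,0,0,0,0,0,1,0,0,0,0,0,-0.05,1,0,0,0,0,0,-0.14,1,0,0,0,0,0,-0.24,1]'

```text
time_s: 19.5
position: [533.4, -333.1, 125.7]
ee_rot: [[-0.965, 0.262, -0.005], [0.262, 0.965, 0.002], [0.005, 0.001, -1.0]]
force: [0.4, -0.0, -0.9]
gripper_width: 85.2
grasp_force: 0.0
```

step_arm --commands '[0,0,0,0,0,-0.2,1,0,0,0,0,0,-0.2,1,0,0,0,0,0,-0.2,1]'

```text
time_s: 19.75
position: [537.6, -335.6, 214.2]
ee_rot: [[-0.965, 0.263, 0.009], [0.263, 0.965, -0.005], [-0.01, -0.003, -1.0]]
force: [1.0, -0.6, 0.7]
gripper_width: 85.6
grasp_force: 0.0
```

```bash
sed -i 's/"blue_tumbler":([^)]*)/"blue_tumbler":(535,-333,0,6)/' w.py; python3 w.py w11 blue_tumbler white_tray blue_mug;python3 plan.py 446 -100.5 180 -15
```

```text
blue_tumbler 0.22 5380 488 598 0 62 exp [325. 173.]
white_tray 0.8 12141 278 372 34 211 exp [323. 131.]
   0.227 [ 490.5 -321. ] yaw -15.5
blue_mug 0.89 5425 487 599 0 63 exp [531.  25.]
   0.032 [446.  -97.5] yaw 16.9
19.95
turn [-0.002 -0.002  1.497] shift [0.365 0.504 0.065] rows 12.5
```

View pics/w11.png

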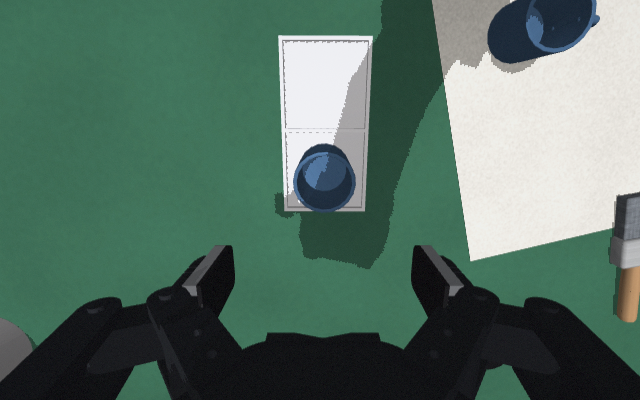

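step_arm --commands '[0,0,1,0.365,0.504,0.06,1,0,0,1,0.365,0.504,0.06,1,0,0,1,0.365,0.504,0.06,1,0,0,1,0.365,0.504,0.06,1,0,0,1,0.365,0.504,0.06,1,0,0,1,0.365,0.504,0.06,1,0,0,1,0.365,0.504,0.06,1,0,0,1,0.365,0.504,0.06,1]'

```text
time_s: 20.62
position: [444.7, -98.1, 181.1]
ee_rot: [[-0.3, 0.954, -0.005], [0.954, 0.3, 0.001], [0.002, -0.005, -1.0]]
force: [1.3, -1.1, 0.3]
gripper_width: 85.9
grasp_force: 0.0
```

```bash
python3 plan.py 446 -100.5 120 -15
```

```text
turn [-0.005 -0.001  0.541] shift [-0.007  0.002  0.153] rows 4.5
```

step_arm --commands '[0,0,0.541,-0.006,0,0.15,1,0,0,0.541,-0.006,0,0.15,1,0,0,0.541,-0.006,0,0.15,1,0,0,0.541,-0.006,0,0.15,1,0,0,0.541,-0.006,0,0.15,1,0,0,0.541,-0.006,0,0.15,1,0,0,0.541,-0.006,0,0.15,1]'

```text
time_s: 21.2
position: [446.5, -103.1, 121.5]
ee_rot: [[0.255, 0.967, -0.004], [0.967, -0.255, -0.0], [-0.001, -0.003, -1.0]]
force: [0.0, 0.7, -0.1]
gripper_width: 85.5
grasp_force: 0.0
```

```bash
python3 w.py w12 blue_mug; python3 plan.py 446 -100 20 -15
```

```text
blue_mug 0.72 6314 280 364 133 247 exp [322. 198.]
   0.042 [446.4 -98.9] yaw -15.5
21.3
turn [-0.002  0.001  0.003] shift [ 0.007 -0.003  0.255] rows 2.4
```

View pics/w12.png

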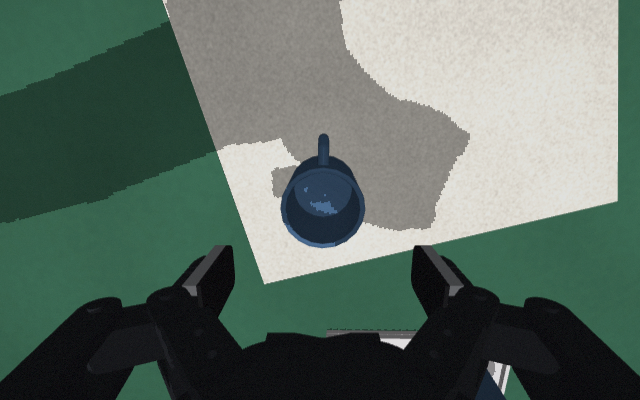

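step_arm --commands '[0,0,0,0.008,-0.003,0.1,1,0,0,0,0.008,-0.003,0.2,1,0,0,0,0.008,-0.003,0.255,1,0,0,0,0.008,-0.003,0.255,1,0,0,0,0.008,-0.003,0.255,1,0,0,0,0.008,-0.003,0.255,-1,0,0,0,0.008,-0.003,0.255,-1,0,0,0,0.008,-0.003,0.255,-1]'

```text
time_s: 21.97
position: [447.5, -99.9, 22.3]
ee_rot: [[0.258, 0.966, 0.002], [0.966, -0.258, -0.0], [-0.0, 0.002, -1.0]]
force: [-0.0, -0.4, 2.4]
gripper_width: 57.6
grasp_force: 63.4
```

step_arm --commands '[0,0,0,0,0,0,-1,0,0,0,0,0,0,-1,0,0,0,0,0,0,-1,0,0,0,0,0,0,-1]'

```text
time_s: 22.3
position: [447.5, -99.9, 22.3]
ee_rot: [[0.257, 0.966, 0.002], [0.966, -0.257, -0.001], [-0.0, 0.002, -1.0]]
force: [-0.3, -1.5, 6.1]
gripper_width: 57.7
grasp_force: 63.7
```

```bash
python3 plan.py 444.9 -308.2 125 74.8
```

```text
turn [ 1.000e-03  1.000e-03 -1.495e+00] shift [-0.505  0.128 -0.257] rows 12.5
```

step_arm --commands '[0,0,0,0,0,-0.1,-1,0,0,0,0,0,-0.2,-1,0,0,-1,-0.1,0.03,-0.257,-1,0,0,-1,-0.18,0.05,-0.257,-1,0,0,-1,-0.26,0.07,-0.257,-1,0,0,-1,-0.34,0.09,-0.257,-1,0,0,-1,-0.42,0.11,-0.257,-1,0,0,-1,-0.5,0.128,-0.257,-1]'

```text
time_s: 22.97
position: [444.9, -307.7, 125.0]
ee_rot: [[-0.476, 0.879, 0.001], [0.879, 0.476, -0.002], [-0.002, -0.0, -1.0]]
force: [0.9, 0.4, -1.7]
gripper_width: 57.7
grasp_force: 65.7
```

```bash
python3 plan.py 444.9 -308.2 125 74.8
```

```text
turn [-0.001  0.001 -0.773] shift [-0.001 -0.001  0.   ] rows 6.5
```

step_arm --commands '[0,0,-0.773,0,0,0,-1,0,0,-0.773,0,0,0,-1,0,0,-0.773,0,0,0,-1,0,0,-0.773,0,0,0,-1,0,0,-0.773,0,0,0,-1,0,0,-0.773,0,0,0,-1,0,0,-0.773,0,0,0,-1,0,0,-0.773,0,0,0,-1]'

```text
time_s: 23.63
position: [444.6, -306.5, 124.7]
ee_rot: [[-0.964, 0.266, -0.0], [0.266, 0.964, -0.001], [-0.0, -0.001, -1.0]]
force: [-0.5, -0.6, -1.1]
gripper_width: 57.6
grasp_force: 65.7
```

```bash
python3 w.py w13 white_tray; python3 plan.py 444.9 -308.2 34 74.8
```

```text
white_tray 0.76 6025 263 378 138 227 exp [319. 253.]
23.7333
turn [-0.001  0.    -0.009] shift [-0.002 -0.004  0.226] rows 2.2
```

View pics/w13.png

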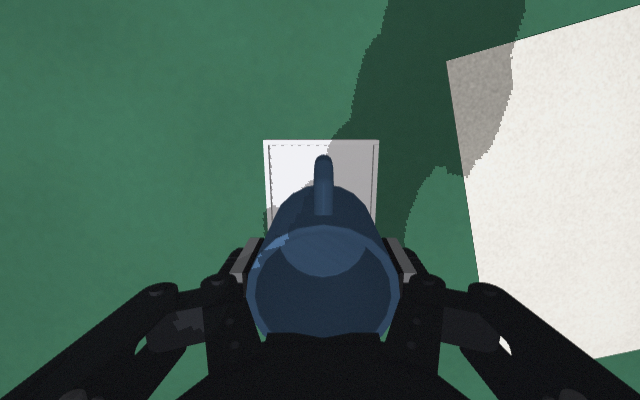

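step_arm --commands '[0,0,-0.009,-0.002,-0.003,0.06,-1,0,0,-0.009,-0.002,-0.003,0.14,-1,0,0,-0.009,-0.002,-0.003,0.2,-1,0,0,-0.009,-0.002,-0.003,0.226,-1,0,0,-0.009,-0.002,-0.003,0.226,-1,0,0,-0.009,-0.002,-0.003,0.226,-1,0,0,-0.009,-0.002,-0.003,0.226,-1]'

```text
time_s: 24.32
position: [445.7, -307.9, 34.2]
ee_rot: [[-0.966, 0.26, 0.0], [0.26, 0.966, -0.001], [-0.0, -0.001, -1.0]]
force: [0.9, 1.0, -0.8]
gripper_width: 58.0
grasp_force: 65.6
```

```bash
python3 plan.py 444.9 -308.2 28.2 74.8
```

```text
turn [-0.001  0.     0.002] shift [ 0.002 -0.001  0.015] rows 0.1
```

step_arm --commands '[0,0,0,0.001,0,0.005,-1,0,0,0,0.001,0,0.01,-1,0,0,0,0.001,0,0.013,-1,0,0,0,0.001,0,0.015,-1,0,0,0,0.001,0,0.015,-1,0,0,0,0.001,0,0.015,-1]'

```text
time_s: 24.82
position: [445.0, -307.8, 28.3]
ee_rot: [[-0.966, 0.26, 0.0], [0.26, 0.966, -0.001], [-0.0, -0.001, -1.0]]
force: [-1.4, 1.4, 14.3]
gripper_width: 57.6
grasp_force: 67.1
```

step_arm --commands '[0,0,0,0,0,0,1,0,0,0,0,0,0,1,0,0,0,0,0,0,1,0,0,0,0,0,0,1,0,0,0,0,0,0,1,0,0,0,0,0,-0.05,1,0,0,0,0,0,-0.14,1,0,0,0,0,0,-0.24,1]'

```text
time_s: 25.48
position: [443.8, -306.7, 122.4]
ee_rot: [[-0.966, 0.259, -0.005], [0.259, 0.966, 0.002], [0.005, 0.001, -1.0]]
force: [-0.8, -1.1, -0.7]
gripper_width: 85.1
grasp_force: 0.0
```

step_arm --commands '[0,0,0,-0.15,0,-0.25,1,0,0,0,-0.15,0,-0.25,1,0,0,0,-0.15,0,-0.25,1,0,0,0,-0.15,0,-0.25,1,0,0,0,-0.15,0,-0.25,1,0,0,0,-0.15,0,-0.25,1]'

```text
time_s: 25.98
position: [501.8, -322.7, 222.0]
ee_rot: [[-0.966, 0.26, -0.003], [0.26, 0.966, 0.001], [0.003, 0.0, -1.0]]
force: [-0.0, 0.4, 0.0]
gripper_width: 85.1
grasp_force: 0.0
```

```bash
sed -i 's/"blue_mug":([^)]*)/"blue_mug":(445,-308,1.3,6)/' w.py; python3 w.py w14 blue_tumbler white_tray blue_mug
python3 -c "
from bench import optics;import cv2
cv2.imwrite('pics/scene9.png',optics.camera('scene')[:,:,::-1])"
```

```text
blue_tumbler 0.56 3269 291 349 176 247 exp [322. 206.]
   0.043 [ 533.9 -333.7] yaw 14.7
white_tray 0.93 7151 278 366 78 239 exp [320. 167.]
   0.476 [ 490.8 -321.3] yaw -15.7
blue_mug 0.88 3229 291 353 72 154 exp [322. 124.]
   0.078 [ 444.2 -307.7] yaw 74.7
26.1833
```

View pics/w14.png

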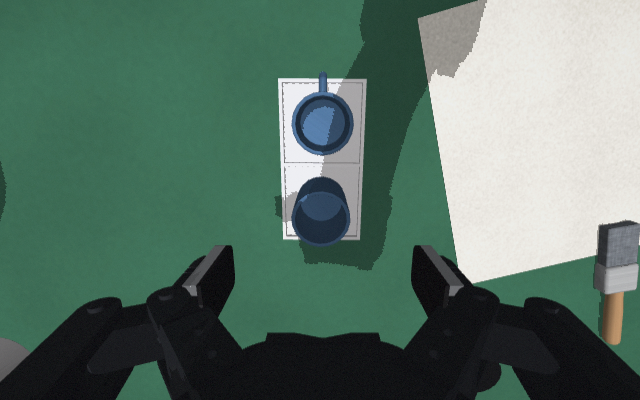

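View pics/scene9.png

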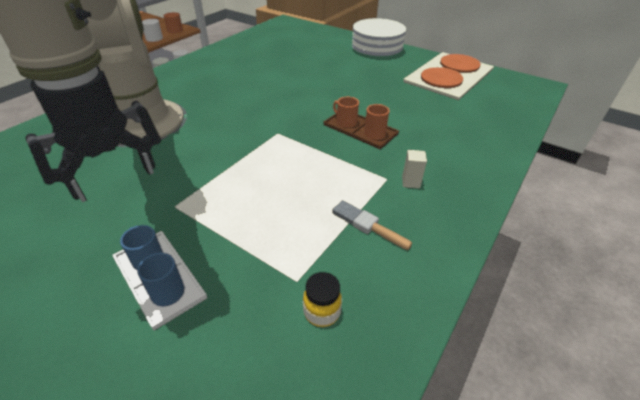

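Both views show all four pieces upright in their bays: the blue mug at (322,122) with its handle out at (323,80), the blue tumbler at (321,210), and the clay pair at (347,112)/(376,124). The jar, post and brush haven't moved, and the gripper is clear.

```bash
python3 -c "
from bench import finish_job;print(finish_job())"
```

```text
the job is handed in; nothing more can be done
None
```

The job is handed in at about 26 s: all four pieces stand upright, one to a bay, in the right trays, with both mug handles out over the near short ends and the jar, post and brush left where they were.

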